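# Register a brass earth-bar blank and index it to the marking unit

## Task

The fryer needs a new earth bar: lay the brass bar flat on the bed of the turntable and push it fully home against both steel stops, its long edge against the long stop and one end against the end stop, while the turntable stays in its loading position. Then swing the red keeper arm fully across over the bar, and only then turn the turntable by its black post a quarter turn counter-clockwise (seen from above) to its limit, so that the bar faces the blue marking unit. The bar must still sit home against both stops at the end; leave the grey bar, the screw cup and the tools and meters where they are.

Things in the scene. Friction and masses are not known exactly. Their poses are not given: they have to be found in the camera images.
- brass_bar: the plain brass blank, 110 x 30 x 12 mm (x long, y wide, z up), 0.2 to 0.5 kg; origin at the centre of its underside. Both ends are alike. It starts flat on the bench, left or right of the fixture.
- grey_bar: a grey plastic bar of the same size, same origin and axes; not wanted, it must stay where it lies
- nest (a point): where the centre of the bar's underside belongs: on the top of the grey work bed, the bar home against both stops, its long axis along this y. Turns with the turntable; z up, y along the long stop, x square to it and towards it. The bar is pushed towards +x and -y. The bed spans x -87 to +29 mm, y -71 to +105 mm and is open on its -x and +y sides.
- long_stop (a point): middle of the long steel stop's working face at bed height, at nest x +15, y +2.5 mm; the stop is 125 mm long, 12 mm thick, 10 mm high; same axes as nest
- end_stop (a point): middle of the end stop's working face at bed height, at nest x -5, y -55 mm; the stop is 40 mm long in x, 12 mm thick, 10 mm high; same axes as nest
- axis (a point): the turntable's vertical axis at the bed's top (51 mm above the bench), axes as nest; nest lies at x +35, y -5 mm from here. The dark disc around the bed is 280 mm across, its top 6 mm below the bed, on a fixed grey plinth 300 x 300 x 25 mm.
- marking_unit (a point): middle of the underside of the blue marking unit fixed to the plinth, 90 x 70 mm, 85 mm tall above the bench (x, y as nest at turntable angle 0), 200 mm off the turntable's axis; a seen-only nose points at the bed
- turntable (a joint): turntable angle in rad, 0 in the loading position (start), 1.571 a quarter turn counter-clockwise from above; limits at both ends; friction holds it (about 3 to 4 N at the post)
- crank (a point): the black upright post that turns the turntable, 16 mm in diameter, 50 mm tall on the disc (top 44 mm above the bed); this point is on its centre line, 24 mm above the bed, 121 mm from the axis (at x -105, y +60 mm in the axis frame)
- keeper (a joint): keeper arm angle in rad: 0 parked along and behind the long stop (pointing to nest +y), 1.571 fully across the bar (pointing to nest -x), limits at both ends; it starts between 0 and 0.35, turns counter-clockwise from above to close and stays where left (under 1 N at the knob)
- keeper_pivot (a point): the keeper arm's vertical pivot, in the arm's mid height (17 mm above the bed), at nest x +53, y 0 mm. The red arm is 14 mm wide, 6 mm thick, reaches 62 mm from the pivot and passes 2 mm above the bar
- keeper_knob (a point): the red upright knob on the keeper arm, 12 mm in diameter, standing from 20 to 45 mm above the bed, 45 mm from the pivot; this point is on its centre line, 34 mm above the bed
- screwdriver: screwdriver with red handle, bystander, lying on the bench; origin under its middle, x along it
- voltage_tester: yellow stick tester with black tip, bystander, 250 x 32 x 26 mm, x along it; origin under the centre of the 200 mm yellow body
- multimeter: red and black multimeter, bystander, 160 x 80 x 38 mm lying; origin under its centre
- screw_cup: steel cup for screws, bystander, 70 mm across, 45 mm tall; origin under its centre
Things that resemble listed ones, but are neither listed nor needed, are in the scene too. There is more than one size of the brass_bar; the one meant has the size given above.

How it is judged:
By the outcome, as a careful person would: the job done as asked, in the order asked, and still so for the second after the job is handed in, with the robot touching nothing.
It also fails if it takes over 72 s, if anything falls off the work surface, if the arm or the gripper's body presses on something with over 40 N, if the wrist force passes 120 N, or if a joint passes its speed limit or range.

## Robot

A 6-joint arm with a two-finger parallel gripper is mounted at the origin on the work surface. World frame = base frame: x ahead of the robot, y to its left, z up, the work surface at z = 0. Lengths are in m, angles in rad, forces in N, time in s.
With the tool pointing down it reaches from about 0.35 to 0.975 m from the base axis. Payload 4.9 kg.
Tool frame: the origin (TCP) lies on the mounting face of the last link; the fingertips stand 173 mm ahead of it and the grasp point (between the pads) lies ctrl.pinch_z ahead of it (ctrl.pinch_z is the distance from the TCP to the grasp point, in m); z points along the fingers, y is the line along which they close (so a half turn about z gives the same grasp; the last joint's range is limited). The gripper opens to 85 mm and grips with 20 to 120 N. Pads are 22 mm wide; open, the fingers measure 114 mm over their backs; the gripper's body (76 mm by 85 mm) begins 54 mm behind the grasp point. The pads swing forward as they close: fully open they stand 13 mm farther back than shut.
Start: joints at [1.096, 0.053, 1.613, -0, 1.476, -0.119], TCP at [0.218, 0.586, 0.405] pointing down, gripper open.
Joint ranges: [-3.01, 3.01], [-1.01, 2.22], [0.06, 2.58], [-1.02, 4.17], [0.09, 2.62], [-3.14, 3.14]. Speed limits (rad/s): [2.57, 2.57, 3.14, 3.14, 3.14, 3.14].

## Interface

Orientations are given as a rotation vector (axis times angle).
In Python, from station import telemetry, eyes, ctrl gives the robot as it stands.
- The arm moves only by the tool apply_moves, never from a script. Its argument "plan" is a list of rows, each a list of 5 numbers: the finger opening in m, from 0 to 0.0854, then the shift along the tool's x, y, z in m, then the turn about the tool's z in rad. In form: [[jaw, x, y, z, roll], ...]. A call has 1 to 12 rows; each row is the pose to reach, as a shift and turn from the pose commanded when the call began, along the tool's axes at that moment; what a row does not reach only later rows make up. A row lasts 1/12 s, in which the tool goes at most 41.7 mm and 7.16 degrees, less where a joint would pass 70% of its speed; a pose out of reach is approached as far as the arm can. A call with a gripper value outside its range is refused whole. The fingers move at their own pace and stop on an object; "newtons" is the grip in N (left out, the last holds). Time passes only in rows, so rows that repeat a pose let the fingers close. It gives the time, the measured TCP pose, the force, the opening and the grip force at its end, in the units of the state.
- telemetry.get_obs(): the state, without advancing time (a new reading comes with each control period).
- eyes.get_image(name): name is "scene" or "side" or "wrist"; returns a dict with "img" (400x640x3 uint8, blue, green, red), "range_z" (400x640 float32, m along the optical axis (not along the pixel's ray), 0 where there is no reading), "K" (3x3 intrinsics, pixels), "pose" (4x4, takes a point from camera to world coordinates); the wrist camera has in their place "hand_eye" (4x4, takes a point from camera to tool coordinates, whose origin is the TCP and whose axes are the flange's). Camera axes: x right, y down, z forward; pixel columns grow to the right and rows downward; lengths in m; the calibration is good to about 2 mm. A picture is of the moment at which its call begins: read the wrist's pose just before it.
- ctrl.finish_job(): hands the job in; it is judged then, once.
Trained networks look in a picture, given as the dict that the camera call returned (one of the last four; its "shot" number tells which), for a name from the list of things; names that differ only in an ending like _2 or _b are one class to them, and where a whole thing is asked for, a point or a joint stands for the part that bears it (a point fixed in the world has none). Each returns a list of dicts, best first, with "confidence" (0 to 1); they miss things now and then, are a little off and sometimes report something else, mostly with a low value. They report only what shows in the picture. A call takes as long as a camera call. They do not tell look-alikes from the thing itself.
- eyes.search_frame(thing, picture): "box" ([left, top, right, bottom] in pixels, round what is visible of it).
- eyes.outline_of(thing, picture): "region" (400x640 bool, what is visible of it) and "box" ([left, top, right, bottom] in pixels, round what is visible of it).
- eyes.tip_of(thing, picture): "point" ([column, row] in pixels: a listed point, or the origin of a listed thing).
The state is a dict: "t": time; "q": joint angles; "dq": joint speeds; "effort": joint torques, N m; "tool_pos": TCP position; "tool_rot": TCP orientation; "contact_force": force on the tool from outside, world axes, zero at the start; "wrist_torque": the same for the moment, N m; "opening": finger opening in m; "grip_force": force on a finger pad.
Only numpy, scipy, OpenCV 4.12 (cv2) and the standard library are available. Lean on these libraries where they do the work, as an engineer would, in place of code of your own. Each camera call takes 0.05 s, during which the arm holds its last target. There are 200 camera calls.

## Working session

There is one attempt and no reset: what is moved stays moved. The work goes in short steps, Python scripts to look and compute and a tool call to move; the robot and the scene stay as the last step left them, time stands still between calls to the robot, and variables do not carry over. Pictures are saved under pics/ and viewed, at most 10 in all, crops included, and the job is handed in when it is done.

Besides the shell and the picture viewer there is one more tool, called after "Request:" as name([rows], argument=value, ...), one row to a line, values as JSON. apply_moves: Moves the arm, as the interface text tells. Its arguments: {"type":"object","properties":{"plan":{"type":"array","items":{"type":"array","items":{"type":"number"}}},"newtons":{"type":"number"}},"required":["plan"]}

```bash
mkdir -p pics; cat > h.py <<'E'
import numpy as np, cv2
from scipy.spatial.transform import Rotation as R
from station import telemetry, eyes, ctrl
def T_tool():
    o=telemetry.get_obs(); T=np.eye(4); T[:3,:3]=R.from_rotvec(o['tool_rot']).as_matrix(); T[:3,3]=o['tool_pos']; return T
def shot(n):
    T=T_tool(); p=eyes.get_image(n)
    p['W']=p['pose'] if 'pose' in p else T@p['hand_eye']
    return p
def cloud(p):
    z=p['range_z']; v,u=np.mgrid[:400,:640]; K=p['K']
    P=np.stack([(u-K[0,2])/K[0,0]*z,(v-K[1,2])/K[1,1]*z,z],-1)
    return P@p['W'][:3,:3].T+p['W'][:3,3]
def onplane(p,uv,h):
    K=p['K']; d=p['W'][:3,:3]@np.array([(uv[0]-K[0,2])/K[0,0],(uv[1]-K[1,2])/K[1,1],1]); o=p['W'][:3,3]
    return o+d*(h-o[2])/d[2]
def pix(p,X):
    c=np.linalg.inv(p['W'])@np.append(X,1); c=p['K']@c[:3]; return c[:2]/c[2]
E
python3 - <<'E'
from h import *
np.set_printoptions(precision=3,suppress=True)
print(ctrl.pinch_z, telemetry.get_obs())
for n in ['scene','side']:
    p=shot(n); cv2.imwrite(f'pics/{n}0.png',p['img']); C=cloud(p)
    print(n,p['W'])
    for t in ['brass_bar','grey_bar','screw_cup','multimeter','screwdriver','voltage_tester']:
        for r in eyes.outline_of(t,p)[:4]:
            m=r['region']&(p['range_z']>0); X=C[m]
            if len(X)<20: continue
            top=X[:,2]>np.percentile(X[:,2],90)-.005
            (c,s,a)=cv2.minAreaRect((X[top][:,:2]*1000).astype(np.float32))
            print(t,round(r['confidence'],2),np.array(r['box']),np.array(c),np.array(s),a,np.percentile(X[:,2],90))
    for t,h in [('nest',.051),('axis',.051),('long_stop',.051),('end_stop',.051),('crank',.075),('keeper_pivot',.068),('keeper_knob',.085),('marking_unit',.0)]:
        for r in eyes.tip_of(t,p)[:2]: print(t,round(r['confidence'],2),np.array(r['point']),onplane(p,r['point'],h))
E
```

```text
0.1547 {'t': 0.0, 'q': array([ 1.096,  0.053,  1.614,  0.   ,  1.476, -0.119]), 'dq': array([-0.001, -0.   , -0.002,  0.   ,  0.001, -0.001]), 'effort': array([  0.   , -39.371, -37.017,  -0.   ,   0.007,  -0.   ]), 'tool_pos': array([0.218, 0.586, 0.403]), 'tool_rot': array([-0.556, -3.091,  0.003]), 'contact_force': array([ 1.073, -0.112,  0.419]), 'wrist_torque': array([ 0.018, -0.007,  0.036]), 'grip_force': 0.0, 'opening': 0.085341576545338}
scene [[ 0.307  0.818 -0.486  1.128]
 [ 0.952 -0.27   0.145 -0.151]
 [-0.013 -0.507 -0.862  1.224]
 [ 0.     0.     0.     1.   ]]
brass_bar 0.88 [422.5 166.5 434.2 204.8] [507.698 366.454] [ 29.513 109.398] 65.43421936035156 0.016744713778868863
brass_bar 0.71 [373.1 169.  395.  190.4] [450.944 254.962] [22.445 75.322] 41.331565856933594 0.012683570368123133
brass_bar 0.68 [135.5 233.4 170.6 269.6] [ 470.981 -401.388] [112.767  29.427] 25.17870330810547 0.015745329917672767
brass_bar 0.68 [318.1 255.1 344.7 280.2] [672.324  35.519] [10.297  9.843] 83.42564392089844 0.09179696144037136
grey_bar 0.86 [136.7 233.8 169.4 269.1] [ 471.058 -401.5
[... 2347 characters left out ...]
972961425781 0.028957047297395743
voltage_tester 0.34 [241.4 173.2 343.8 271.4] [607.574 118.002] [236.937 221.344] 76.71806335449219 0.078107896985796
nest 0.76 [285.9 195.2] [ 0.621 -0.025  0.051]
nest 0.33 [264.5 194.3] [ 0.689 -0.016  0.051]
axis 0.82 [294.8 198.1] [ 0.591 -0.017  0.051]
long_stop 0.87 [277.  201.3] [0.642 0.006 0.051]
end_stop 0.72 [284.6 185.3] [ 0.637 -0.068  0.051]
end_stop 0.62 [267.  191.8] [ 0.685 -0.029  0.051]
crank 0.96 [321.4 207.6] [0.497 0.03  0.075]
keeper_pivot 0.6 [265.9 191.6] [ 0.682 -0.012  0.068]
keeper_knob 0.54 [260.8 198.4] [0.681 0.035 0.085]
marking_unit 0.81 [270.7 259.4] [0.616 0.187 0.   ]
marking_unit 0.46 [293.3 198.5] [ 0.61  -0.063  0.   ]
```

```bash
python3 - <<'E'
import cv2,numpy as np
a=cv2.imread('pics/scene0.png')[110:340,120:500]; b=cv2.imread('pics/side0.png')[120:390,150:420]
a=cv2.resize(a,None,fx=1.31,fy=1.31,interpolation=3); b=cv2.resize(b,(301,301),interpolation=3)
c=np.zeros((301,a.shape[1]+b.shape[1],3),np.uint8);c[:a.shape[0],:a.shape[1]]=a;c[:,a.shape[1]:]=b
cv2.imwrite('pics/both.png',c[:, :800]); print(a.shape,c.shape)
E
```

```text
(301, 498, 3) (301, 799, 3)
```

View pics/both.png

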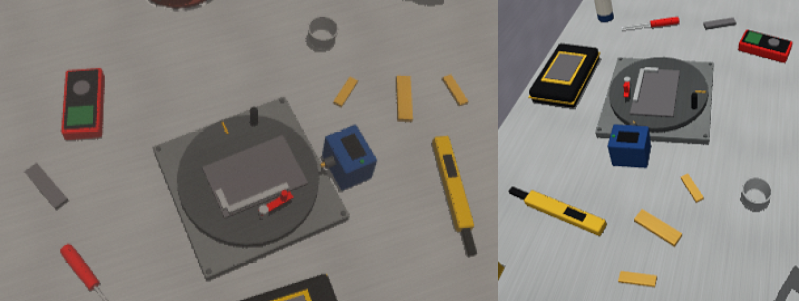

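```bash
cat >> h.py <<'E'
def go(xyz,yaw=None):
    """shift in tool axes (and roll) to put TCP at xyz, tool y axis at world angle yaw (mod pi)"""
    T=T_tool(); s=T[:3,:3].T@(np.array(xyz)-T[:3,3]); y0=np.arctan2(T[1,1],T[0,1])
    r=0 if yaw is None else (-(yaw-y0)+np.pi/2)%np.pi-np.pi/2
    q=telemetry.get_obs()['q']
    print('shift',s.round(4),'roll',round(r,4),'rows',np.linalg.norm(s)/.0417,abs(r)/.125,'yaw0',round(y0,3),'pos',T[:3,3].round(4),'q6',q[5].round(3))
E
python3 - <<'E'
from h import *
np.set_printoptions(precision=3,suppress=True)
p=eyes.get_image('wrist'); print(p['hand_eye'],p['K'])
print(T_tool())
go([.56,.0,.45]); go([.5,.33,.40])
E
```

```text
[[ 0.001 -0.962 -0.274  0.07 ]
 [ 1.     0.001  0.001  0.   ]
 [-0.001 -0.274  0.962  0.03 ]
 [ 0.     0.     0.     1.   ]] [[291.247   0.    318.193]
 [  0.    291.247 207.304]
 [  0.      0.      1.   ]]
[[-0.937  0.348 -0.     0.218]
 [ 0.348  0.937 -0.     0.586]
 [ 0.    -0.    -1.     0.405]
 [ 0.     0.     0.     1.   ]]
shift [-0.525 -0.43  -0.045] roll 0 rows 16.307629194858997 0.0 yaw0 1.215 pos [0.218 0.586 0.405] q6 -0.119
shift [-0.354 -0.141  0.005] roll 0 rows 9.137157536197693 0.0 yaw0 1.215 pos [0.218 0.586 0.405] q6 -0.119
```

```bash
python3 - <<'E'
from h import *
go([.53,.14,.42])
E
```

```text
shift [-0.4481 -0.3091 -0.0153] roll 0 rows 13.05900155291919 0.0 yaw0 1.215 pos [0.2177 0.5858 0.4047] q6 -0.119
```

Request:
apply_moves([
  [0.085, -0.44, -0.31, -0.015, -0.355],
  [0.085, -0.44, -0.31, -0.015, -0.355],
  [0.085, -0.44, -0.31, -0.015, -0.355],
  [0.085, -0.44, -0.31, -0.015, -0.355],
  [0.085, -0.44, -0.31, -0.015, -0.355],
  [0.085, -0.44, -0.31, -0.015, -0.355],
  [0.085, -0.44, -0.31, -0.015, -0.355],
  [0.085, -0.44, -0.31, -0.015, -0.355],
  [0.085, -0.44, -0.31, -0.015, -0.355],
  [0.085, -0.44, -0.31, -0.015, -0.355],
  [0.085, -0.44, -0.31, -0.015, -0.355],
  [0.085, -0.44, -0.31, -0.015, -0.355],
])

```text
t: 2.55
tool_pos: [0.4999, 0.1735, 0.419]
tool_rot: [0.001, 3.141, 0.0]
contact_force: [1.0, 0.4, 0.5]
opening: 0.0848
grip_force: 0.0
```

Request:
apply_moves([
  [0.085, 0, 0, 0, 0],
  [0.085, 0, 0, 0, 0],
])

```text
t: 2.72
tool_pos: [0.5001, 0.1737, 0.4187]
tool_rot: [-0.008, -3.141, -0.0]
contact_force: [-1.2, 1.1, 0.7]
opening: 0.0851
grip_force: 0.0
```

```bash
cat > meas.py <<'E'
from h import *
import sys
np.set_printoptions(precision=4,suppress=True)
p=shot('wrist'); cv2.imwrite(f'pics/{sys.argv[1]}.png',p['img']); C=cloud(p); np.savez(f'{sys.argv[1]}.npz',img=p['img'],z=p['range_z'],W=p['W'],K=p['K'])
print(p['W'][:3,3], telemetry.get_obs()['t'])
for r in eyes.outline_of('brass_bar',p)[:4]:
    m=r['region']&(p['range_z']>0); X=C[m]
    top=abs(X[:,2]-np.median(X[:,2]))<.006
    (c,s,a)=cv2.minAreaRect((X[top][:,:2]*1000).astype(np.float32)); print(round(r['confidence'],2),np.array(r['box']),np.array(c),np.array(s),a,np.median(X[:,2]))
for t,h in [('nest',.051),('axis',.051),('long_stop',.051),('end_stop',.051),('crank',.075),('keeper_pivot',.068),('keeper_knob',.085),('marking_unit',.0)]:
    for r in eyes.tip_of(t,p)[:2]: print(t,round(r['confidence'],2),np.array(r['point']),onplane(p,r['point'],h))
E
python3 meas.py w1
```

```text
[0.4306 0.1742 0.3884] 2.7667
0.81 [535.1 162.4 563.  221.6] [519.7721 483.776 ] [76.5032 23.7178] 2.2043838500976562 0.008828721635163572
0.77 [354.9 111.4 410.9 164.2] [448.8469 256.1941] [21.2953 75.7579] 40.27528381347656 0.008854553091891038
0.73 [433.9 140.  496.2 223. ] [505.0408 369.1565] [ 31.5924 109.6741] 68.07136535644531 0.012545815020437945
0.53 [ 61.6 146.5 285.6 340.7] [576.3567  -7.3338] [278.9851 244.0531] 74.03675079345703 0.04593526907802159
nest 0.68 [174.1 282. ] [ 0.6267 -0.0133  0.051 ]
axis 0.79 [172.7 256.8] [ 0.591  -0.0101  0.051 ]
long_stop 0.8 [177.6 291.5] [ 0.6407 -0.0106  0.051 ]
end_stop 0.92 [129.2 283.4] [ 0.6285 -0.0719  0.051 ]
crank 0.68 [186.5 174.5] [0.4822 0.0317 0.075 ]
```

View pics/w1.png

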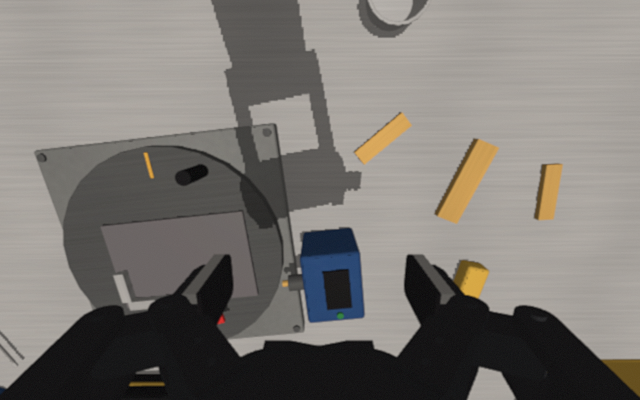

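Request:
apply_moves([
  [0.085, -0.12, -0.17, -0.03, 0],
  [0.085, -0.12, -0.17, -0.03, 0],
  [0.085, -0.12, -0.17, -0.03, 0],
  [0.085, -0.12, -0.17, -0.03, 0],
  [0.085, -0.12, -0.17, -0.03, 0],
  [0.085, -0.12, -0.17, -0.03, 0],
  [0.085, -0.12, -0.17, -0.03, 0],
  [0.085, -0.12, -0.17, -0.03, 0],
])

```text
t: 3.88
tool_pos: [0.619, 0.0055, 0.4482]
tool_rot: [-0.002, -3.141, -0.001]
contact_force: [0.2, -0.3, 0.4]
opening: 0.0853
grip_force: 0.0
```

```bash
python3 meas.py w2; python3 - <<'E'
from h import *
d=dict(np.load('w2.npz')); d['range_z']=d['z']; C=cloud(d)
m=(d['z']>0)&(abs(C[...,2]-.0505)<.0025)&(abs(C[...,0]-.6)<.14)&(abs(C[...,1])<.16)
n,l,s,c=cv2.connectedComponentsWithStats(m.astype(np.uint8)); k=1+np.argmax(s[1:,4])
X=C[l==k]; print(len(X),cv2.minAreaRect((X[:,:2]*1000).astype(np.float32)),X[:,2].mean())
# top-down map
H=np.zeros((400,400),np.float32)
for x in C[(d['z']>0)]:
    i,j=int((x[0]-.4)*1000),int((x[1]+.2)*1000)
    if 0<=i<400 and 0<=j<400: H[i,j]=max(H[i,j],x[2])
B=np.clip(cv2.dilate(H,np.ones((3,3)))*2500,0,255).astype(np.uint8)
o=np.hstack([cv2.applyColorMap(B,2), cv2.resize(d['img'][60:400,60:400],(400,400))])
cv2.imwrite('pics/w2c.png',o)
E
```

```text
[0.5494 0.0058 0.4179] 3.9333
0.89 [484.4  16.2 546.9  69.4] [448.538  255.8751] [20.9732 77.3029] 40.313438415527344 0.008940808769444308
0.63 [193.3  36.8 413.8 261.1] [592.4358 -11.9329] [276.8074 275.8863] 30.143749237060547 0.046182429015856535
0.62 [556.9  39.3 634.3 137.1] [504.9052 368.7682] [ 32.9045 110.8268] 68.37124633789062 0.012555506439423492
nest 0.97 [301.4 184.9] [ 0.6237 -0.0152  0.051 ]
nest 0.55 [588.5  87.1] [0.507  0.3235 0.051 ]
axis 0.73 [305.7 160. ] [ 0.592  -0.0094  0.051 ]
long_stop 0.88 [304.3 197.6] [ 0.6405 -0.0117  0.051 ]
end_stop 0.96 [260.3 190.2] [ 0.6307 -0.0683  0.051 ]
crank 0.77 [344.   59.9] [0.4828 0.0339 0.075 ]
crank 0.7 [ 87.7 232.2] [ 0.6791 -0.2826  0.075 ]
keeper_pivot 0.75 [308.3 231.3] [ 0.6807 -0.0064  0.068 ]
keeper_pivot 0.72 [588.7  89.3] [0.5113 0.3096 0.068 ]
keeper_knob 0.94 [342.7 229.6] [0.6721 0.036  0.085 ]
11325 ((597.8434448242188, 0.00858306884765625), (116.2459716796875, 176.56399536132812), 5.964555740356445) 0.05150530990024834
```

View pics/w2.png

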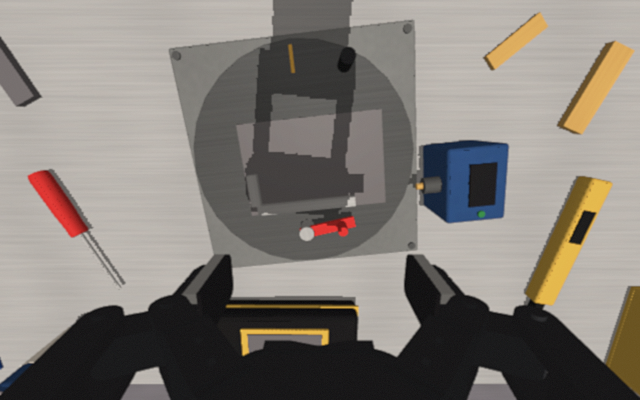

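Request:
apply_moves([
  [0.085, 0.115, 0.364, 0.19, 0.38],
  [0.085, 0.115, 0.364, 0.19, 0.38],
  [0.085, 0.115, 0.364, 0.19, 0.38],
  [0.085, 0.115, 0.364, 0.19, 0.38],
  [0.085, 0.115, 0.364, 0.19, 0.38],
  [0.085, 0.115, 0.364, 0.19, 0.38],
  [0.085, 0.115, 0.364, 0.19, 0.38],
  [0.085, 0.115, 0.364, 0.19, 0.38],
  [0.085, 0.115, 0.364, 0.19, 0.38],
  [0.085, 0.115, 0.364, 0.19, 0.38],
  [0.085, 0.115, 0.364, 0.19, 0.38],
  [0.085, 0.115, 0.364, 0.19, 0.38],
])

```text
t: 5.38
tool_pos: [0.5025, 0.3713, 0.2562]
tool_rot: [-0.588, -3.083, 0.004]
contact_force: [0.2, -0.2, 0.0]
opening: 0.085
grip_force: 0.0
```

```bash
python3 - <<'E'
from h import *
p=shot('wrist'); C=cloud(p)
for r in eyes.outline_of('brass_bar',p)[:4]:
    m=r['region']&(p['range_z']>0); X=C[m]
    X=X[abs(X[:,2]-np.percentile(X[:,2],70))<.003]
    print(round(r['confidence'],2),r['box'],cv2.minAreaRect((X[:,:2]*1000).astype(np.float32)),np.median(X[:,2]))
i=p['img'].copy(); cv2.imwrite('pics/w3.png',i); go([.505,.369,.176],np.deg2rad(68.2))
E
```

```text
0.96 [127.8, 156.4, 189.6, 253.5] ((449.23504638671875, 255.95689392089844), (21.648195266723633, 76.9725341796875), 40.051448822021484) 0.00867710662277757
0.95 [297.1, 150.3, 340.6, 289.6] ((505.479736328125, 368.98291015625), (29.879873275756836, 109.75144958496094), 68.07941436767578) 0.012508601722906174
0.9 [431.4, 132.0, 492.8, 234.2] ((520.1338500976562, 483.5459289550781), (77.00810241699219, 21.634626388549805), 3.472116708755493) 0.008828800607236093
shift [-0.0004 -0.0001  0.0829] roll 0.0004 rows 1.9891154015983286 0.002899017601574627 yaw0 1.191 pos [0.5046 0.3693 0.2589] q6 -0.677
```

View pics/w3.png

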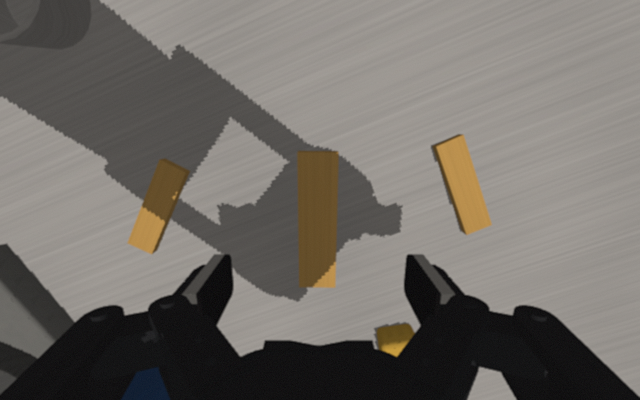

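Request:
apply_moves([
  [0.085, 0, 0, 0.04, 0],
  [0.085, 0, 0, 0.07, 0],
  [0.085, 0, 0, 0.081, 0],
  [0.085, 0, 0, 0.081, 0],
  [0.0, 0, 0, 0.081, 0],
  [0.0, 0, 0, 0.081, 0],
  [0.0, 0, 0, 0.081, 0],
  [0.0, 0, 0, 0.081, 0],
  [0.0, 0, 0, 0.081, 0],
  [0.0, 0, 0, 0.081, 0],
  [0.0, 0, 0, 0.081, 0],
  [0.0, 0, 0, 0.081, 0],
], newtons=50)

```text
t: 6.48
tool_pos: [0.5052, 0.37, 0.1797]
tool_rot: [0.594, 3.082, 0.003]
contact_force: [0.4, -0.8, 6.5]
opening: 0.0285
grip_force: 50.1
```

Request:
apply_moves([
  [0.0, 0, 0, -0.03, 0],
  [0.0, 0, 0, -0.07, 0],
  [0.0, 0, 0, -0.11, 0],
  [0.0, -0.02, -0.03, -0.14, 0.1],
  [0.0, -0.042, -0.06, -0.15, 0.22],
  [0.0, -0.064, -0.092, -0.15, 0.34],
  [0.0, -0.086, -0.124, -0.15, 0.46],
  [0.0, -0.108, -0.156, -0.15, 0.58],
  [0.0, -0.13, -0.188, -0.15, 0.7],
  [0.0, -0.152, -0.22, -0.15, 0.82],
  [0.0, -0.174, -0.252, -0.15, 0.94],
  [0.0, -0.196, -0.284, -0.15, 1.06],
])

```text
t: 7.48
tool_pos: [0.5803, 0.0312, 0.3269]
tool_rot: [-2.079, -2.354, 0.001]
contact_force: [1.5, 1.1, -2.7]
opening: 0.0281
grip_force: 50.5
```

```bash
python3 - <<'E'
from h import *
print(telemetry.get_obs()['contact_force'],telemetry.get_obs()['opening'])
go([.5907,-.0053,.26],np.deg2rad(5.96))
p=shot('wrist'); cv2.imwrite('pics/w4.png',p['img']); C=cloud(p)
for r in eyes.outline_of('brass_bar',p)[:2]:
    X=C[r['region']&(p['range_z']>0)]; X=X[(X[:,2]>.1)]
    if len(X)<50: continue
    A=np.c_[X[:,:2],np.ones(len(X))]; print(r['box'],len(X),X.mean(0),np.linalg.lstsq(A,X[:,2],rcond=None)[0],cv2.minAreaRect((X[:,:2]*1000).astype(np.float32)))
E
```

```text
[ 1.47012286  1.058413   -2.73985834] 0.028118852039907986
shift [-0.0376  0.0058  0.0669] roll 0.0203 rows 1.8445430259494633 0.1624139090524963 yaw0 0.124 pos [0.5803 0.0312 0.3269] q6 -0.199
[289.4, 156.2, 350.0, 345.9] 10825 [0.57931403 0.0399119  0.15953116] [-0.00433504 -0.00089276  0.16207813] ((580.1266479492188, 33.3256950378418), (30.2227725982666, 105.86710357666016), 7.080410957336426)
```

View pics/w4.png

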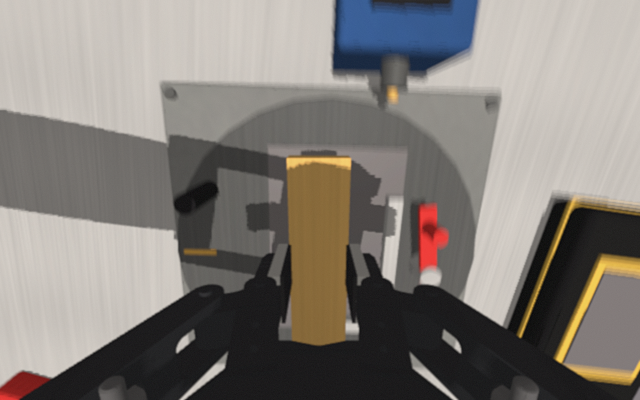

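Request:
apply_moves([
  [0.0, -0.037, 0.006, 0.04, 0.02],
  [0.0, -0.037, 0.006, 0.067, 0.02],
  [0.0, -0.037, 0.006, 0.067, 0.02],
  [0.0, -0.037, 0.006, 0.067, 0.02],
])

```text
t: 7.92
tool_pos: [0.5899, -0.0026, 0.2571]
tool_rot: [-2.092, -2.335, 0.006]
contact_force: [-0.4, 0.1, -1.6]
opening: 0.028
grip_force: 50.6
```

```bash
python3 - <<'E'
from h import *
go([.5907,-.0053,.231],np.deg2rad(5.96)); print(telemetry.get_obs()['contact_force'])
E
```

```text
shift [-0.0028  0.0006  0.0261] roll 0.0059 rows 0.629920882605968 0.047436930930382815 yaw0 0.11 pos [ 0.5899 -0.0026  0.2571] q6 -0.241
[-0.41589977  0.06201346 -1.63378436]
```

Request:
apply_moves([
  [0.0, 0, 0, 0.015, 0],
  [0.0, 0, 0, 0.024, 0],
  [0.0, 0, 0, 0.0255, 0],
  [0.0, 0, 0, 0.0255, 0],
])

```text
t: 8.25
tool_pos: [0.5914, -0.0021, 0.2354]
tool_rot: [-2.094, -2.341, 0.0]
contact_force: [1.3, -1.0, -2.2]
opening: 0.028
grip_force: 50.6
```

Request:
apply_moves([
  [0.0, 0, 0, 0.002, 0],
  [0.0, 0, 0, 0.004, 0],
  [0.0, 0, 0, 0.004, 0],
])

```text
t: 8.5
tool_pos: [0.5916, -0.0028, 0.2315]
tool_rot: [2.095, 2.34, 0.001]
contact_force: [-0.1, -0.8, -3.7]
opening: 0.0282
grip_force: 50.6
```

Request:
apply_moves([
  [0.0, 0, 0, 0.0015, 0],
  [0.0, 0, 0, 0.0015, 0],
  [0.0, 0, 0, 0.0015, 0],
])

```text
t: 8.75
tool_pos: [0.5919, -0.0029, 0.2307]
tool_rot: [2.096, 2.34, 0.001]
contact_force: [-2.7, 1.2, 4.9]
opening: 0.028
grip_force: 51.4
```

Request:
apply_moves([
  [0.045, 0, 0, 0, 0],
  [0.045, 0, 0, 0, 0],
  [0.045, 0, 0, 0, 0],
  [0.045, 0, 0, -0.02, 0],
  [0.045, 0, 0, -0.05, 0],
  [0.0, 0.03, 0, -0.08, 0],
  [0.0, 0.06, 0, -0.1, 0],
  [0.0, 0.06, 0, -0.1, 0],
  [0.0, 0.06, 0, -0.1, 0],
  [0.0, 0.06, 0, -0.1, 0],
])

```text
t: 9.58
tool_pos: [0.5847, 0.0566, 0.3288]
tool_rot: [-2.095, -2.34, 0.002]
contact_force: [-0.2, -0.2, -0.8]
opening: -0.0003
grip_force: 0.0
```

```bash
cat > bar.py <<'E'
from h import *
import sys
np.set_printoptions(precision=1,suppress=True)
N=np.array([.6278,-.0135]); a=np.deg2rad(5.96); Rn=np.array([[np.cos(a),-np.sin(a)],[np.sin(a),np.cos(a)]])
def nest(xy): return (np.asarray(xy)-N)@Rn
def world(x,y): return N+Rn@np.array([x,y])/1000
def report(name):
    p=shot('wrist'); cv2.imwrite(f'pics/{name}.png',p['img']); C=cloud(p)
    v=C[(p['range_z']>0)]; q=np.c_[nest(v[:,:2])*1000,v[:,2]*1000]
    inb=(abs(q[:,0]+29)<70)&(abs(q[:,1]-17)<100)
    f=lambda m: (q[m][:,:3].mean(0), cv2.minAreaRect(q[m][:,:2].astype(np.float32)))
    bed=inb&(abs(q[:,2]-51.5)<2)
    print('bed',f(bed))
    for r in eyes.outline_of('brass_bar',p)[:3]:
        X=C[r['region']&(p['range_z']>0)]; Q=np.c_[nest(X[:,:2])*1000,X[:,2]*1000]
        Q=Q[abs(Q[:,2]-63.5)<2.5]
        if len(Q)>50: print('bar',r['confidence'],len(Q),Q.mean(0),cv2.minAreaRect(Q[:,:2].astype(np.float32)),'y-range',np.percentile(Q[:,1],[.5,99.5]),'x-range',np.percentile(Q[:,0],[.5,99.5]))
    return p,C
E
python3 - <<'E'
from bar import *
p,C=report('w5')
go(np.r_[world(-80,12),.26],a)
E
```

```text
bed (array([-31.3,  60.9,  51.4]), ((-28.431644439697266, 16.305137634277344), (176.1533966064453, 116.24288177490234), 89.87499237060547))
bar 0.67 1022 [-34.2  54.   63.4] ((-34.359901428222656, 14.431346893310547), (110.44804382324219, 29.248470306396484), 89.71050262451172) y-range [-39.8  69.3] x-range [-48.8 -19.7]
shift [-0.1 -0.   0.1] roll 0.0051 rows 2.4362577759626127 0.04094615785006539 yaw0 0.109 pos [0.6 0.1 0.3] q6 -0.14
```

```bash
sed -i 's/precision=1/precision=4/' bar.py; python3 - <<'E'
from bar import *
go(np.r_[world(-76,12),.231],a)
E
```

```text
shift [-0.0614 -0.0402  0.0968] roll 0.0051 rows 2.912276632383573 0.04094615785006539 yaw0 0.109 pos [0.5845 0.056  0.3276] q6 -0.14
```

Request:
apply_moves([
  [0.0, -0.03, -0.02, 0, 0.005],
  [0.0, -0.061, -0.04, 0, 0.005],
  [0.0, -0.061, -0.04, 0.03, 0.005],
  [0.0, -0.061, -0.04, 0.06, 0.005],
  [0.0, -0.061, -0.04, 0.08, 0.005],
  [0.0, -0.061, -0.04, 0.09, 0.005],
  [0.0, -0.061, -0.04, 0.09, 0.005],
  [0.0, -0.061, -0.04, 0.09, 0.005],
])

```text
t: 10.35
tool_pos: [0.5518, -0.0087, 0.239]
tool_rot: [-2.102, -2.333, 0.001]
contact_force: [0.1, -0.2, -0.6]
opening: -0.0002
grip_force: 0.0
```

```bash
python3 - <<'E'
from bar import *
go(np.r_[world(-76,12),.231],a); go(np.r_[world(-30,12),.231],a)
E
```

```text
shift [-0.0006 -0.0009  0.008 ] roll 0.0004 rows 0.19271993867631665 0.0030131540226836506 yaw0 0.104 pos [ 0.5518 -0.0087  0.239 ] q6 -0.255
shift [-0.0006  0.0451  0.0079] roll 0.0004 rows 1.0983243345686329 0.0030131540226836506 yaw0 0.104 pos [ 0.5518 -0.0087  0.239 ] q6 -0.255
```

Request:
apply_moves([
  [0.0, -0.001, 0, 0.005, 0],
  [0.0, -0.001, 0, 0.008, 0],
  [0.0, -0.001, 0, 0.008, 0],
  [0.0, -0.001, 0.006, 0.008, 0],
  [0.0, -0.001, 0.011, 0.008, 0],
  [0.0, -0.001, 0.016, 0.008, 0],
  [0.0, -0.001, 0.021, 0.008, 0],
  [0.0, -0.001, 0.026, 0.008, 0],
  [0.0, -0.001, 0.031, 0.008, 0],
  [0.0, -0.001, 0.035, 0.008, 0],
  [0.0, -0.001, 0.038, 0.008, 0],
  [0.0, -0.001, 0.04, 0.008, 0],
])

```text
t: 11.35
tool_pos: [0.5921, -0.0051, 0.2315]
tool_rot: [-2.102, -2.335, 0.0]
contact_force: [-2.7, 0.6, 2.0]
opening: -0.0002
grip_force: 1.1
```

```bash
python3 - <<'E'
from bar import *
print(nest(T_tool()[:2,3])*1000, telemetry.get_obs()['contact_force'])
p,C=report('w6')
E
```

```text
[-34.6265  12.0734] [-2.7116  0.6267  1.9743]
bed (array([-36.6932,  62.4626,  51.5213]), ((-28.30284881591797, 27.259937286376953), (116.97891998291016, 153.82290649414062), 0.04499157518148422))
bar 0.65 7493 [-12.2246  38.6413  63.4669] ((-12.933558464050293, 32.274452209472656), (73.77944946289062, 30.46727752685547), 89.99457550048828) y-range [-2.3494 69.0488] x-range [-27.9669   1.828 ]
```

Request:
apply_moves([
  [0.0, 0, 0.005, 0, 0],
  [0.0, 0, 0.009, 0, 0],
  [0.0, 0, 0.0115, 0, 0],
  [0.0, 0, 0.013, 0, 0],
  [0.0, 0, 0.014, 0, 0],
  [0.0, 0, 0.0145, 0, 0],
  [0.0, 0, 0.0145, 0, 0],
])

```text
t: 12.03
tool_pos: [0.6059, -0.0036, 0.2314]
tool_rot: [-2.101, -2.334, 0.002]
contact_force: [-4.7, -0.0, 1.8]
opening: 0.0002
grip_force: 2.2
```

Request:
apply_moves([
  [0.0, 0, 0.0005, 0, 0],
  [0.0, 0, 0.001, 0, 0],
  [0.0, 0, 0.0015, 0, 0],
  [0.0, 0, 0.002, 0, 0],
  [0.0, 0, 0.002, 0, 0],
])

```text
t: 12.45
tool_pos: [0.6069, -0.0035, 0.2314]
tool_rot: [-2.098, -2.332, 0.007]
contact_force: [-10.9, -0.9, 6.4]
opening: -0.0
grip_force: 5.6
```

```bash
python3 - <<'E'
from bar import *
print(nest(T_tool()[:2,3])*1000, telemetry.get_obs()['contact_force'])
p,C=report('w7')
go(np.r_[world(0,90),.231],a)
E
```

```text
[-19.7477  12.0858] [-10.9352  -0.9351   6.3547]
bed (array([-39.9383,  60.719 ,  51.5333]), ((-28.320980072021484, 26.31158447265625), (116.9363021850586, 155.69346618652344), 0.07169073820114136))
bar 0.87 7487 [ 1.4467 38.8157 63.4676] ((0.8581180572509766, 32.43009948730469), (30.531394958496094, 73.61723327636719), 0.21587419509887695) y-range [-2.2146 69.0805] x-range [-14.3255  15.5111]
shift [0.0779 0.0199 0.0003] roll 0.0012 rows 1.9284252322814202 0.009441191796099702 yaw0 0.105 pos [ 0.6069 -0.0036  0.2314] q6 -0.233
```

Request:
apply_moves([
  [0.0, 0, -0.01, 0, 0],
  [0.0, 0, -0.012, -0.02, 0],
  [0.0, 0.02, -0.01, -0.04, 0],
  [0.0, 0.055, 0.005, -0.04, 0],
  [0.0, 0.079, 0.016, -0.04, 0],
  [0.0, 0.079, 0.016, -0.03, 0],
  [0.0, 0.079, 0.016, -0.01, 0],
  [0.0, 0.079, 0.016, 0, 0],
  [0.0, 0.079, 0.016, 0, 0],
])

```text
t: 13.3
tool_pos: [0.6142, 0.0765, 0.2278]
tool_rot: [-2.099, -2.332, 0.006]
contact_force: [-0.3, 0.2, -0.7]
opening: -0.0001
grip_force: 0.0
```

```bash
python3 - <<'E'
from bar import *
print(T_tool()[:3,3],nest(T_tool()[:2,3])*1000, telemetry.get_obs()['contact_force'])
E
```

```text
[0.6142 0.0765 0.2278] [-4.2228 90.9063] [-0.2565  0.2391 -0.7209]
```

Request:
apply_moves([
  [0.0, -0.006, 0, -0.002, 0],
  [0.0, -0.01, 0, -0.002, 0],
  [0.0, -0.013, 0, -0.002, 0],
  [0.0, -0.016, 0, -0.002, 0],
  [0.0, -0.019, 0, -0.002, 0],
  [0.0, -0.021, 0, -0.002, 0],
  [0.0, -0.022, 0, -0.002, 0],
  [0.0, -0.023, 0, -0.002, 0],
  [0.0, -0.0235, 0, -0.002, 0],
  [0.0, -0.0235, 0, -0.002, 0],
])

```text
t: 14.13
tool_pos: [0.6187, 0.0537, 0.2347]
tool_rot: [2.101, 2.334, 0.003]
contact_force: [-0.3, 3.8, 6.2]
opening: -0.0003
grip_force: 3.3
```

```bash
python3 - <<'E'
from bar import *
print(T_tool()[:3,3],nest(T_tool()[:2,3])*1000, telemetry.get_obs()['contact_force'])
p,C=report('w8')
E
```

```text
[0.6187 0.0537 0.2347] [-2.0206 67.8062] [-0.3268  3.811   6.232 ]
bed (array([-35.9464,  76.8   ,  51.5014]), ((-28.534252166748047, 52.45616149902344), (116.75529479980469, 103.759521484375), 0.009493142366409302))
bar 0.48 220 [-1.3434 21.6722 63.4299] ((-1.3628990650177002, 21.779037475585938), (6.38500452041626, 16.46124839782715), 0.3373797833919525) y-range [13.9321 29.6443] x-range [-4.5141  1.8608]
```

View pics/w8.png

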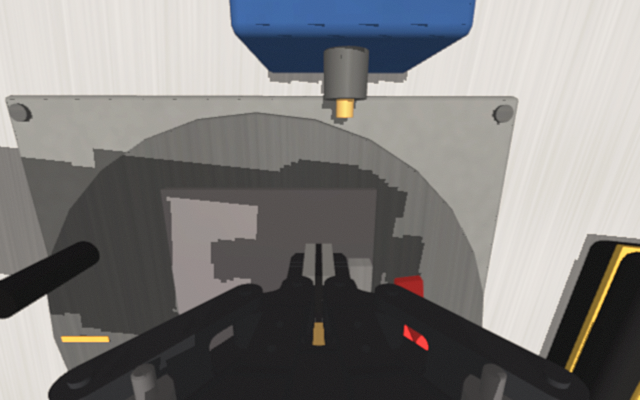

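Request:
apply_moves([
  [0.0, 0.006, 0, 0, 0],
  [0.0, 0.008, 0, 0, 0],
  [0.0, 0.008, -0.001, 0.004, 0],
  [0.0, 0.008, -0.001, 0.004, 0],
  [0.0, 0.008, -0.001, 0.004, 0],
])

```text
t: 14.65
tool_pos: [0.6159, 0.0612, 0.2284]
tool_rot: [-2.101, -2.334, 0.003]
contact_force: [-0.3, 0.4, 0.7]
opening: 0.0001
grip_force: 0.0
```

```bash
python3 - <<'E'
from bar import *
print(T_tool()[:3,3],nest(T_tool()[:2,3])*1000, telemetry.get_obs()['contact_force'])
p,C=report('w9')
E
```

```text
[0.6159 0.0612 0.2284] [-4.1002 75.5259] [-0.2779  0.3999  0.705 ]
bed (array([-35.6908,  81.2117,  51.4726]), ((-28.47570037841797, 58.917274475097656), (116.88105773925781, 91.2164306640625), 0.13308727741241455))
bar 0.46 216 [-4.132  34.3279 63.4133] ((-4.014967918395996, 34.88029861450195), (15.489971160888672, 6.08343505859375), 89.0905990600586) y-range [27.1505 42.4134] x-range [-7.1436 -1.1132]
```

Request:
apply_moves([
  [0.0, -0.004, 0, 0, 0],
  [0.0, -0.007, 0, 0, 0],
  [0.0, -0.008, 0, 0, 0],
  [0.0, -0.009, 0, 0, 0],
  [0.0, -0.0095, 0, 0, 0],
  [0.0, -0.0095, 0, 0, 0],
])

```text
t: 15.25
tool_pos: [0.6174, 0.0517, 0.2296]
tool_rot: [2.102, 2.335, -0.0]
contact_force: [0.2, 1.4, -0.4]
opening: 0.0001
grip_force: 0.3
```

Request:
apply_moves([
  [0.0, -0.0005, 0, 0, 0],
  [0.0, -0.001, 0, 0, 0],
  [0.0, -0.0015, 0, 0, 0],
  [0.0, -0.002, 0, 0, 0],
  [0.0, -0.002, 0, 0, 0],
])

```text
t: 15.67
tool_pos: [0.6176, 0.0503, 0.2295]
tool_rot: [-2.101, -2.334, -0.001]
contact_force: [-1.1, 4.9, 0.1]
opening: 0.0001
grip_force: 2.1
```

Request:
apply_moves([
  [0.0, -0.0005, 0, 0, 0],
  [0.0, -0.001, 0, 0, 0],
  [0.0, -0.0015, 0, 0, 0],
  [0.0, -0.002, 0, 0, 0],
  [0.0, -0.002, 0, 0, 0],
])

```text
t: 16.08
tool_pos: [0.6177, 0.0495, 0.2296]
tool_rot: [-2.1, -2.332, -0.005]
contact_force: [-1.5, 9.5, 1.0]
opening: -0.0001
grip_force: 5.1
```

Request:
apply_moves([
  [0.0, -0.0005, 0, 0, 0],
  [0.0, -0.001, 0, 0, 0],
  [0.0, -0.0015, 0, 0, 0],
  [0.0, -0.002, 0, 0, 0],
  [0.0, -0.002, 0, 0, 0],
])

```text
t: 16.5
tool_pos: [0.6177, 0.0488, 0.2296]
tool_rot: [-2.098, -2.33, -0.009]
contact_force: [-1.8, 15.9, 0.9]
opening: -0.0003
grip_force: 8.0
```

Request:
apply_moves([
  [0.0, 0.01, 0, 0, 0],
  [0.0, 0.018, 0, 0, 0],
  [0.0, 0.025, -0.01, -0.03, 0],
  [0.0, 0.03, -0.03, -0.07, 0],
  [0.0, 0.03, -0.03, -0.1, 0],
  [0.0, 0.03, -0.03, -0.1, 0],
  [0.0, 0.03, -0.03, -0.1, 0],
])

```text
t: 17.08
tool_pos: [0.5858, 0.0725, 0.3332]
tool_rot: [2.098, 2.331, 0.006]
contact_force: [-0.5, 0.6, 0.0]
opening: 0.0
grip_force: 0.0
```

```bash
python3 - <<'E'
from bar import *
print(nest(T_tool()[:2,3])*1000)
p,C=report('w10')
v=C[p['range_z']>0]; q=np.c_[nest(v[:,:2])*1000,v[:,2]*1000]
for y0 in (-48,-30,0,20,45):
    s=q[(abs(q[:,1]-y0)<6)]; b=s[abs(s[:,2]-63.6)<1.5]
    if len(b)>5: print('slice',y0,np.percentile(b[:,0],[1,99]),len(b))
go(np.r_[world(-35,12),.231],a)
i=p['img']; cv2.imwrite('pics/w10.png',i)
for t,h in [('nest',.051),('long_stop',.051),('end_stop',.051),('keeper_pivot',.068),('keeper_knob',.085)]:
    for r in eyes.tip_of(t,p)[:1]: print(t,r['confidence'],nest(onplane(p,r['point'],h)[:2])*1000)
E
```

```text
[-32.7959  89.8815]
bed (array([-36.4702,  68.3643,  51.458 ]), ((-28.235179901123047, 21.380474090576172), (166.25563049316406, 116.29170227050781), 89.95095825195312))
bar 0.79 901 [ 5.3849 37.216  63.384 ] ((0.8523893356323242, 32.53343963623047), (44.77488708496094, 29.817472457885742), 89.97129821777344) y-range [11.1728 54.4282] x-range [-13.5999  15.6383]
slice 20 [-0.6926 25.8142] 187
slice 45 [-13.0374  26.0363] 333
shift [-0.0778 -0.0013  0.0981] roll 0.0008 rows 3.0019373245361543 0.006325905058387704 yaw0 0.105 pos [0.5849 0.0724 0.329 ] q6 -0.108
long_stop 0.91 [13.7328  3.9843]
keeper_knob 0.85 [50.3483 45.5347]
```

View pics/w10.png

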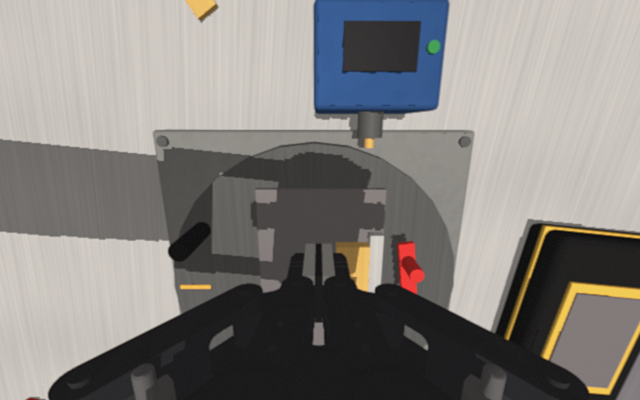

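Request:
apply_moves([
  [0.0, -0.04, -0.005, 0, 0],
  [0.0, -0.078, -0.005, 0.02, 0],
  [0.0, -0.078, -0.005, 0.06, 0],
  [0.0, -0.078, -0.005, 0.085, 0],
  [0.0, -0.078, -0.005, 0.095, 0],
  [0.0, -0.078, -0.005, 0.095, 0],
  [0.0, -0.078, 0.004, 0.096, 0],
  [0.0, -0.078, 0.009, 0.096, 0],
  [0.0, -0.078, 0.012, 0.096, 0],
  [0.0, -0.078, 0.013, 0.096, 0],
  [0.0, -0.078, 0.014, 0.096, 0],
  [0.0, -0.078, 0.015, 0.096, 0],
])

```text
t: 18.43
tool_pos: [0.6075, -0.0033, 0.2353]
tool_rot: [-2.097, -2.333, 0.009]
contact_force: [-15.4, -2.0, 9.8]
opening: 0.0001
grip_force: 7.9
```

Request:
apply_moves([
  [0.0, 0, 0.001, 0, 0],
  [0.0, 0, 0.002, 0, 0],
  [0.0, 0, 0.003, 0, 0],
  [0.0, 0, 0.003, 0, 0],
])

```text
t: 18.77
tool_pos: [0.6091, -0.0032, 0.2351]
tool_rot: [-2.094, -2.329, 0.018]
contact_force: [-22.9, -2.7, 14.9]
opening: -0.0002
grip_force: 11.7
```

Request:
apply_moves([
  [0.0, 0, -0.008, 0, 0],
  [0.0, 0, -0.012, -0.01, 0],
  [0.035, 0, -0.012, -0.05, 0],
  [0.035, 0.01, 0.02, -0.08, 0],
  [0.035, 0.033, 0.055, -0.08, 0],
  [0.035, 0.033, 0.068, -0.08, 0],
  [0.035, 0.033, 0.068, -0.08, 0],
  [0.035, 0.033, 0.068, -0.08, 0],
])

```text
t: 19.43
tool_pos: [0.6761, 0.0374, 0.3154]
tool_rot: [2.099, 2.334, 0.002]
contact_force: [0.3, 0.0, -0.8]
opening: 0.0347
grip_force: 0.0
```

```bash
python3 - <<'E'
from bar import *
print(nest(T_tool()[:2,3])*1000,telemetry.get_obs()['opening'])
p,C=report('w11')
for r in eyes.tip_of('keeper_knob',p)[:1]: print(r['confidence'],r['point'],nest(onplane(p,r['point'],.085)[:2])*1000)
for r in eyes.outline_of('keeper_knob',p)[:1]: 
    X=C[r['region']&(p['range_z']>0)]; X=X[X[:,2]>.09]; print(len(X), len(X) and (nest(X[:,:2])*1000).mean(0))
v=C[p['range_z']>0]; q=nest(v[:,:2])*1000; m=(q[:,0]>75)&(q[:,0]<130)&(abs(q[:,1])<90); print('high near', q[m&(v[:,2]>.03)].min(0,initial=999), v[m][:,2].max())
go(np.r_[world(49.7,44.9),.251],a)
E
```

```text
[53.3517 45.5919] 0.03474889269058495
bed (array([-38.1369,  49.1973,  51.5381]), ((-28.67334747314453, 15.939643859863281), (117.05012512207031, 176.14505004882812), 0.05953524261713028))
bar 0.85 2132 [-0.5798 28.9482 63.5009] ((0.7956838607788086, 21.402307510375977), (66.23674011230469, 29.923654556274414), 89.03526306152344) y-range [-9.9642 54.1018] x-range [-13.977   15.7413]
0.67 [310.4, 228.3] [48.3311 42.3458]
252 [47.7262 44.6478]
high near [ 75.0002 -81.2662] 0.23813202315743864
shift [ 0.0001 -0.0019  0.0624] roll 0.0004 rows 1.496714173183462 0.003244839797226007 yaw0 0.104 pos [0.6746 0.0364 0.3134] q6 -0.16
```

Request:
apply_moves([
  [0.035, 0, -0.003, 0.03, 0],
  [0.035, 0, -0.003, 0.055, 0],
  [0.035, 0, -0.003, 0.062, 0],
  [0.035, 0, -0.003, 0.062, 0],
  [0.0, 0, -0.003, 0.062, 0],
  [0.0, 0, -0.003, 0.062, 0],
  [0.0, 0, -0.003, 0.062, 0],
  [0.0, 0, -0.003, 0.062, 0],
  [0.0, 0, -0.003, 0.062, 0],
], newtons=20)

```text
t: 20.38
tool_pos: [0.6729, 0.0365, 0.2535]
tool_rot: [2.101, 2.333, 0.002]
contact_force: [-1.1, -0.6, 3.6]
opening: 0.0108
grip_force: 20.7
```

```bash
python3 - <<'E'
from bar import *
t=nest(T_tool()[:2,3])*1000; o=telemetry.get_obs(); print(t,T_tool()[2,3],o['opening'],o['contact_force'])
P=np.array([53.6,-.5]); d=t-P; f0=np.arctan2(-d[0],d[1]); print(f0,np.hypot(*d))
for f in np.linspace(f0,1.571,14):
    s=P+45*np.array([-np.sin(f),np.cos(f)])-t; print(round(s[1]/1000,4),round(s[0]/1000,4),round(-(f-f0),3))
E
```

```text
[50.0319 45.0382] 0.25346483146832505 0.010782467498880174 [-1.144  -0.6084  3.577 ]
0.07819317549054396 45.67781510122526
-0.0007 0.0001 -0.0
-0.0014 -0.0051 -0.115
-0.0027 -0.0101 -0.23
-0.0045 -0.0149 -0.344
-0.0069 -0.0195 -0.459
-0.0098 -0.0237 -0.574
-0.0131 -0.0277 -0.689
-0.0169 -0.0312 -0.804
-0.0211 -0.0342 -0.919
-0.0256 -0.0368 -1.033
-0.0303 -0.0388 -1.148
-0.0353 -0.0403 -1.263
-0.0404 -0.0411 -1.378
-0.0455 -0.0414 -1.493
```

Request:
apply_moves([
  [0.0, -0.001, -0.005, -0.002, -0.115],
  [0.0, -0.0025, -0.01, -0.002, -0.23],
  [0.0, -0.0045, -0.015, -0.002, -0.345],
  [0.0, -0.007, -0.0195, -0.002, -0.46],
  [0.0, -0.01, -0.0237, -0.002, -0.575],
  [0.0, -0.013, -0.0277, -0.002, -0.69],
  [0.0, -0.017, -0.0312, -0.002, -0.805],
  [0.0, -0.021, -0.0342, -0.002, -0.92],
  [0.0, -0.0256, -0.0368, -0.002, -1.035],
  [0.0, -0.0303, -0.0388, -0.002, -1.15],
  [0.0, -0.0353, -0.0403, -0.002, -1.265],
  [0.0, -0.0404, -0.0411, -0.002, -1.38],
])

```text
t: 21.38
tool_pos: [0.6352, -0.0081, 0.2536]
tool_rot: [-0.126, -3.137, -0.0]
contact_force: [-2.1, 0.4, -0.2]
opening: 0.0109
grip_force: 20.5
```

```bash
python3 - <<'E'
from bar import *
t=nest(T_tool()[:2,3])*1000; o=telemetry.get_obs(); print(t,T_tool()[2,3],o['opening'],o['contact_force'])
P=np.array([53.6,-.5]); d=t-P; f0=np.arctan2(-d[0],d[1]); print(f0,np.hypot(*d))
s=world(*(P+45*np.array([-1,.0]))); go(np.r_[s,.253],a+np.pi/2)
E
```

```text
[7.9208 4.6177] 0.2535802906580233 0.010873323140092858 [-2.1253  0.4235 -0.225 ]
1.4592258089794734 45.96495725531738
shift [-0.0016 -0.0049  0.0006] roll -0.1841 rows 0.12458229052535745 1.472821990078078 yaw0 1.491 pos [ 0.6352 -0.0081  0.2536] q6 -1.62
```

Request:
apply_moves([
  [0.0, 0, -0.003, 0, -0.06],
  [0.0, 0, -0.005, 0, -0.12],
  [0.0, 0, -0.0065, 0, -0.12],
  [0.0, 0, -0.008, 0, -0.12],
  [0.0, 0, -0.008, 0, -0.12],
])

```text
t: 21.8
tool_pos: [0.635, -0.0148, 0.2536]
tool_rot: [-0.051, 3.141, 0.006]
contact_force: [0.5, 6.4, -1.1]
opening: 0.0104
grip_force: 20.4
```

```bash
python3 - <<'E'
from bar import *
t=nest(T_tool()[:2,3])*1000; o=telemetry.get_obs(); print(t,T_tool()[2,3],o['opening'],o['contact_force'])
E
```

```text
[ 7.0274 -2.0385] 0.25357537136250485 0.010365337601084186 [ 0.4901  6.4382 -1.1335]
```

Request:
apply_moves([
  [0.035, 0, 0.002, 0, 0],
  [0.035, 0, 0.004, 0, 0],
  [0.035, 0, 0.004, 0, 0],
  [0.035, 0, 0.004, -0.03, 0],
  [0.035, 0.03, 0.01, -0.07, 0.1],
  [0.035, 0.06, 0.025, -0.09, 0.22],
  [0.035, 0.095, 0.035, -0.09, 0.34],
  [0.035, 0.13, 0.045, -0.09, 0.46],
  [0.035, 0.147, 0.05, -0.09, 0.58],
  [0.035, 0.147, 0.05, -0.09, 0.7],
  [0.035, 0.147, 0.05, -0.09, 0.8],
  [0.035, 0.147, 0.05, -0.09, 0.8],
])

```text
t: 22.8
tool_pos: [0.486, 0.029, 0.3442]
tool_rot: [1.176, 2.911, 0.0]
contact_force: [0.4, -0.4, -0.5]
opening: 0.0351
grip_force: 0.0
```

```bash
python3 - <<'E'
from bar import *
o=telemetry.get_obs(); print(o['opening'])
p,C=report('w12')
v=C[p['range_z']>0]; q=np.c_[nest(v[:,:2])*1000,v[:,2]*1000]
m=(abs(q[:,2]-95)<3)&(abs(q[:,0]+139)<20)&(abs(q[:,1]-65)<20); print('post',m.sum(),q[m].mean(0))
for r in eyes.tip_of('crank',p)[:1]: print(r['confidence'],nest(onplane(p,r['point'],.075)[:2])*1000)
p=shot('side'); C=cloud(p); cv2.imwrite('pics/s12.png',cv2.resize(p['img'][150:270,230:370],None,fx=5,fy=5,interpolation=2))
for r in eyes.tip_of('keeper_knob',p)[:1]: print(r['confidence'],nest(onplane(p,r['point'],.085)[:2])*1000)
go(np.r_[world(-139.5,64.5),.30],np.deg2rad(50))
E
```

```text
0.035071912949550636
bed (array([-45.0366,  32.5051,  51.4446]), ((-28.403018951416016, 16.264129638671875), (116.90203857421875, 176.3553924560547), 0.03911678120493889))
bar 0.85 138 [-11.2065  17.2805  63.1618] ((-11.637788772583008, 12.486377716064453), (85.35478210449219, 14.333564758300781), 84.13204193115234) y-range [-29.1368  54.4402] x-range [-14.9541  -1.2969]
post 335 [-139.5603   64.6435   95.3147]
0.64 [-141.9897   63.1426]
0.46 [12.4819 -0.0491]
shift [0.0081 0.0023 0.0436] roll -0.0666 rows 1.0659126467486821 0.532469211368289 yaw0 0.806 pos [0.4866 0.0289 0.3436] q6 -0.9
```

View pics/s12.png

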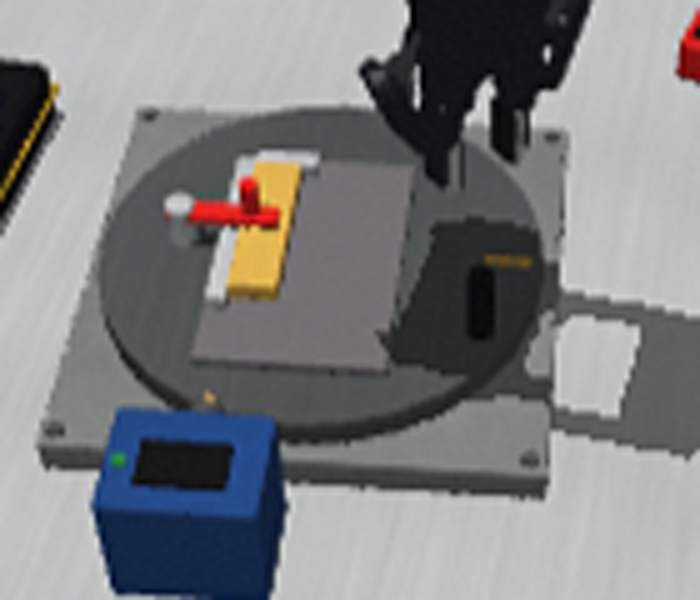

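Request:
apply_moves([
  [0.035, 0.008, 0.0023, 0.0, -0.066],
  [0.035, 0.008, 0.0023, 0.04, -0.066],
  [0.035, 0.008, 0.0023, 0.075, -0.066],
  [0.035, 0.008, 0.0023, 0.1, -0.066],
  [0.035, 0.008, 0.0023, 0.106, -0.066],
  [0.035, 0.008, 0.0023, 0.106, -0.066],
  [0.0, 0.008, 0.0023, 0.106, -0.066],
  [0.0, 0.008, 0.0023, 0.106, -0.066],
  [0.0, 0.008, 0.0023, 0.106, -0.066],
  [0.0, 0.008, 0.0023, 0.106, -0.066],
  [0.0, 0.008, 0.0023, 0.106, -0.066],
], newtons=40)

```text
t: 23.97
tool_pos: [0.4827, 0.0356, 0.2396]
tool_rot: [1.076, 2.95, -0.003]
contact_force: [-3.9, -3.9, 0.0]
opening: 0.0144
grip_force: 39.3
```

```bash
cat > arc.py <<'E'
from bar import *
import sys
T=T_tool(); t=T[:2,3]; o=telemetry.get_obs(); print(t,T[2,3],o['opening'],o['contact_force'],o['q'])
A=world(-34.5,4.5); d=t-A; f0=np.arctan2(d[1],d[0]); f1=np.deg2rad(150.26+5.96+90); 
if f0<0: f0+=2*np.pi
print('axis',A,'r',np.hypot(*d),'turn so far',f0-(f1-np.pi/2),'left',f1-f0)
for k in range(1,int(sys.argv[1])+1):
    f=f0+.1*k; s=np.r_[A+.121*np.array([np.cos(f),np.sin(f)])-t,0]; s=T[:3,:3].T@s; print(s[:2].round(4),round(-.1*k,2))
E
python3 arc.py 12
```

```text
[0.4827 0.0356] 0.23957300073079396 0.014352907818078518 [-3.8809 -3.9035  0.0203] [-0.0798 -0.1234  2.075  -0.0027  1.1886 -0.9503]
axis [ 0.593  -0.0126] r 0.12038163101909158 turn so far 0.0034143127342534108 left 1.5673820140606431
[-0.0034 -0.0116] -0.1
[-0.0085 -0.0225] -0.2
[-0.0147 -0.0329] -0.3
[-0.0219 -0.0426] -0.4
[-0.0301 -0.0516] -0.5
[-0.0391 -0.0597] -0.6
[-0.0488 -0.0668] -0.7
[-0.0592 -0.073 ] -0.8
[-0.0702 -0.0781] -0.9
[-0.0816 -0.082 ] -1.0
[-0.0934 -0.0848] -1.1
[-0.1054 -0.0864] -1.2
```

Request:
apply_moves([
  [0.0, -0.001, -0.005, 0, -0.05],
  [0.0, -0.0034, -0.0116, 0, -0.1],
  [0.0, -0.0085, -0.0225, 0, -0.2],
  [0.0, -0.0147, -0.0329, 0, -0.3],
  [0.0, -0.0219, -0.0426, 0, -0.4],
  [0.0, -0.0301, -0.0516, 0, -0.5],
  [0.0, -0.0391, -0.0597, 0, -0.6],
  [0.0, -0.0488, -0.0668, 0, -0.7],
  [0.0, -0.0592, -0.073, 0, -0.8],
  [0.0, -0.0702, -0.0781, 0, -0.9],
  [0.0, -0.0816, -0.082, 0, -1.0],
  [0.0, -0.0816, -0.082, 0, -1.0],
])

```text
t: 24.97
tool_pos: [0.493, -0.0806, 0.2396]
tool_rot: [-0.471, 3.103, -0.004]
contact_force: [-0.4, -3.6, -0.1]
opening: 0.0148
grip_force: 41.5
```

```bash
python3 arc.py 7
```

```text
[ 0.493  -0.0806] 0.23958296986778108 0.014791919353238385 [-0.4342 -3.606  -0.0657] [-0.3108 -0.0845  2.0392 -0.0012  1.1831 -2.1821]
axis [ 0.593  -0.0126] r 0.12088667934091502 turn so far 1.012076540978602 left 0.5587197858162947
[-0.004  -0.0114] -0.1
[-0.0092 -0.0223] -0.2
[-0.0155 -0.0327] -0.3
[-0.0228 -0.0423] -0.4
[-0.031  -0.0512] -0.5
[-0.04   -0.0592] -0.6
[-0.0499 -0.0663] -0.7
```

Request:
apply_moves([
  [0.0, -0.004, -0.0114, 0, -0.1],
  [0.0, -0.0092, -0.0223, 0, -0.2],
  [0.0, -0.0155, -0.0327, 0, -0.3],
  [0.0, -0.0228, -0.0423, 0, -0.4],
  [0.0, -0.0268, -0.047, 0, -0.45],
  [0.0, -0.031, -0.0512, 0, -0.5],
  [0.0, -0.0346, -0.0544, 0, -0.54],
  [0.0, -0.0365, -0.056, 0, -0.56],
  [0.0, -0.0373, -0.0568, 0, -0.57],
  [0.0, -0.0373, -0.0568, 0, -0.57],
])

```text
t: 25.8
tool_pos: [0.5446, -0.1229, 0.2396]
tool_rot: [1.321, -2.849, 0.004]
contact_force: [-3.8, -4.0, 1.3]
opening: 0.0148
grip_force: 41.7
```

```bash
python3 arc.py 1
```

```text
[ 0.5446 -0.1229] 0.23956315775657477 0.014756562917627938 [-3.762  -3.9571  1.3247] [-0.3547  0.0565  1.8999 -0.0028  1.1838 -2.7927]
axis [ 0.593  -0.0126] r 0.12045456918539325 turn so far 1.571854712362545 left -0.0010583855676484788
[-0.0035 -0.0116] -0.1
```

Request:
apply_moves([
  [0.0, -0.0003, -0.001, 0, 0],
  [0.0, -0.0006, -0.002, 0, 0],
  [0.0, -0.001, -0.003, 0, 0],
  [0.0, -0.001, -0.003, 0, 0],
])

```text
t: 26.13
tool_pos: [0.546, -0.1234, 0.2395]
tool_rot: [1.318, -2.844, -0.005]
contact_force: [-15.6, 0.0, 11.6]
opening: 0.0145
grip_force: 42.8
```

At the limit (force built up). Release, lift and check.

Request:
apply_moves([
  [0.0, 0.001, 0.003, 0, 0],
  [0.035, 0.001, 0.003, 0, 0],
  [0.035, 0.001, 0.003, 0, 0],
  [0.035, 0.001, 0.003, 0, 0],
  [0.035, 0.001, 0.003, -0.03, 0],
  [0.035, 0.001, 0.003, -0.07, 0],
  [0.035, 0.001, 0.003, -0.11, 0],
  [0.035, 0.0, 0.003, -0.15, 0],
  [0.035, 0.0, 0.003, -0.18, 0],
  [0.035, 0.0, 0.003, -0.18, 0],
  [0.035, 0.0, 0.003, -0.18, 0],
])

```text
t: 27.05
tool_pos: [0.5455, -0.1214, 0.4215]
tool_rot: [-1.322, 2.844, -0.007]
contact_force: [-0.8, -0.6, -0.3]
opening: 0.0354
grip_force: 0.0
```

```bash
python3 - <<'E'
from bar import *
A=world(-34.5,4.5); a2=a+np.pi/2; R2=np.array([[np.cos(a2),-np.sin(a2)],[np.sin(a2),np.cos(a2)]])
def n2(xy): return ((np.asarray(xy)-A)@R2)*1000-np.array([35,-5])
for n in ('wrist','scene','side'):
    p=shot(n); C=cloud(p)
    for r in eyes.outline_of('brass_bar',p)[:5]:
        X=C[r['region']&(p['range_z']>0)]; X=X[abs(X[:,2]-.0635)<.004]
        if len(X)>40: print(n,'bar',len(X),cv2.minAreaRect(n2(X[:,:2]).astype(np.float32)))
    v=C[p['range_z']>0]; q=n2(v[:,:2]); m=(abs(v[:,2]-.0515)<.003)&(abs(q[:,0]+29)<68)&(abs(q[:,1]-17)<98)
    print(n,'bed',cv2.minAreaRect(q[m].astype(np.float32)))
    for r in eyes.tip_of('keeper_knob',p)[:1]: print(n,'knob',r['confidence'],n2(onplane(p,r['point'],.085)[:2]))
    if n!='wrist': 
        for t in ('grey_bar','screw_cup','multimeter'):
            for r in eyes.outline_of(t,p)[:1]: X=C[r['region']&(p['range_z']>0)]; print(t,np.median(X,0))
    if n=='wrist': I=p['img']
    if n=='side': J=p['img'][150:270,230:370]
cv2.imwrite('pics/fin.png',np.hstack([cv2.resize(I[:, 120:520],(400,400)),cv2.resize(J,(400,400))]))
E
```

```text
wrist bar 805 ((-0.6923713684082031, 1.3065719604492188), (30.73259162902832, 108.53108978271484), 0.6863464117050171)
wrist bed ((-28.610918045043945, 16.91936492919922), (175.8186798095703, 117.16040802001953), 89.84758758544922)
scene bar 341 ((-0.23965930938720703, -0.4694976806640625), (30.33896255493164, 111.37290954589844), 0.48407459259033203)
scene bar 212 ((-31.07773208618164, 30.061798095703125), (123.81509399414062, 209.10186767578125), 44.28550720214844)
scene bed ((-29.01012420654297, 17.16400909423828), (195.54229736328125, 135.66688537597656), 89.86054992675781)
scene knob 0.78 [17.189 -0.677]
grey_bar [ 0.4755 -0.3996  0.012 ]
screw_cup [0.2883 0.2597 0.0258]
multimeter [ 0.3222 -0.2928  0.0377]
side bar 218 ((-2.1183242797851562, 0.16430282592773438), (109.2016830444336, 32.921112060546875), 88.92312622070312)
side bar 265 ((-13.903982162475586, 13.9818115234375), (124.00833892822266, 255.2749786376953), 41.395530700683594)
side bed ((-28.912681579589844, 17.274009704589844), (195.14157104492188, 134.3163604736328), 89.94760131835938)
side knob 0.42 [11.8032 -5.3318]
grey_bar [ 0.4686 -0.3995  0.0134]
screw_cup [0.2974 0.2462 0.024 ]
multimeter [ 0.3077 -0.2734  0.0379]
```

View pics/fin.png

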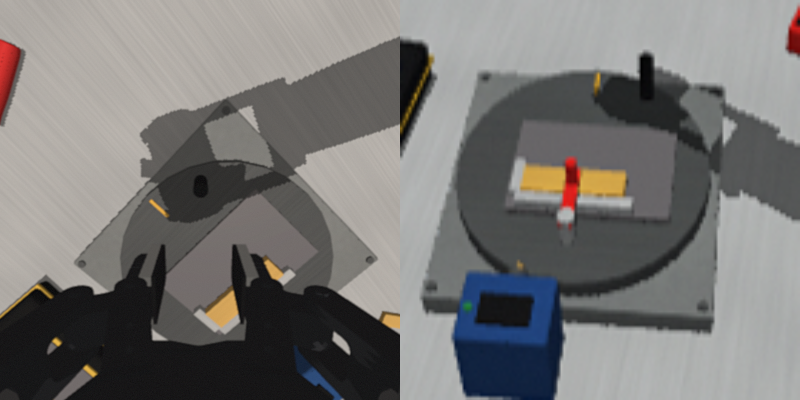

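```bash
python3 - <<'E'
from bar import *
T=T_tool(); go(np.r_[np.array([.594,.0227])-T[:2,0]*.05,.39])
E
```

```text
shift [-0.1919  0.0555  0.0276] roll 0 rows 4.835922775911796 0.0 yaw0 2.441 pos [ 0.5449 -0.1215  0.4176] q6 -2.794
```

Request:
apply_moves([
  [0.035, -0.19, 0.055, 0.028, 0],
  [0.035, -0.19, 0.055, 0.028, 0],
  [0.035, -0.19, 0.055, 0.028, 0],
  [0.035, -0.19, 0.055, 0.028, 0],
  [0.035, -0.19, 0.055, 0.028, 0],
  [0.035, -0.19, 0.055, 0.028, 0],
  [0.035, -0.19, 0.055, 0.028, 0],
  [0.035, -0.19, 0.055, 0.028, 0],
])

```text
t: 28.47
tool_pos: [0.6253, 0.0591, 0.3896]
tool_rot: [1.324, -2.848, 0.001]
contact_force: [-0.4, -0.5, 0.6]
opening: 0.0348
grip_force: 0.0
```

```bash
python3 - <<'E'
from bar import *
A=world(-34.5,4.5); a2=a+np.pi/2; R2=np.array([[np.cos(a2),-np.sin(a2)],[np.sin(a2),np.cos(a2)]])
def n2(xy): return ((np.asarray(xy)-A)@R2)*1000-np.array([35,-5])
p=shot('wrist'); C=cloud(p)
v=C[p['range_z']>0]; col=p['img'][p['range_z']>0].astype(int); q=n2(v[:,:2]); z=v[:,2]
m=(abs(z-.0515)<.002)&(abs(q[:,0]+29)<68)&(abs(q[:,1]-17)<98); print('bed',cv2.minAreaRect(q[m].astype(np.float32)))
br=(col[:,2]-col[:,0]>40)&(col[:,1]-col[:,0]>15)&(abs(z-.0635)<.002); b=br&(abs(q[:,0])<30)&(abs(q[:,1])<75); print('bar',b.sum(),cv2.minAreaRect(q[b].astype(np.float32)))
st=(~br)&(abs(z-.0615)<.0015)&(abs(q[:,0]-5)<35)&(abs(q[:,1])<75)
for y in (-45,-25,25,45):
    s=abs(q[:,1]-y)<5; print(y,'bar x',np.percentile(q[b&s][:,0],[1,99]) if (b&s).sum()>5 else None,'stop x',np.percentile(q[st&s&(q[:,0]>5)][:,0],[1,99]) if (st&s&(q[:,0]>5)).sum()>5 else None)
s=abs(q[:,0]+5)<6; print('end bar y',np.percentile(q[b&s][:,1],[.5,99.5]),'stop y',np.percentile(q[st&s&(q[:,1]<-40)][:,1],[1,99]) if (st&s&(q[:,1]<-40)).any() else None)
w=[pix(p,np.r_[A+R2@(np.array([35-29,-5+17])/1000),.05])][0].astype(int); print(w)
x0=max(0,min(w[0]-120,400)); y0=max(0,min(w[1]-90,220))
cv2.imwrite('pics/fin2.png',cv2.resize(p['img'][y0:y0+180,x0:x0+240],None,fx=3.3,fy=3.3,interpolation=2))
E
```

```text
bed ((-28.865509033203125, 17.256797790527344), (176.58511352539062, 116.34294128417969), 89.91560363769531)
bar 2997 ((0.2622528076171875, -0.02489471435546875), (110.4782943725586, 30.33416175842285), 89.88612365722656)
-45 bar x [-14.8277  14.0413] stop x [14.8173 26.9839]
-25 bar x [-14.8139  14.2974] stop x [15.2927 27.1166]
25 bar x [-14.3936  15.3078] stop x [15.5033 26.8345]
45 bar x [-14.3377  14.8337] stop x [15.671  26.9448]
end bar y [-54.2265  54.7413] stop y [-66.6656 -55.4119]
[309 113]
```

View pics/fin2.png

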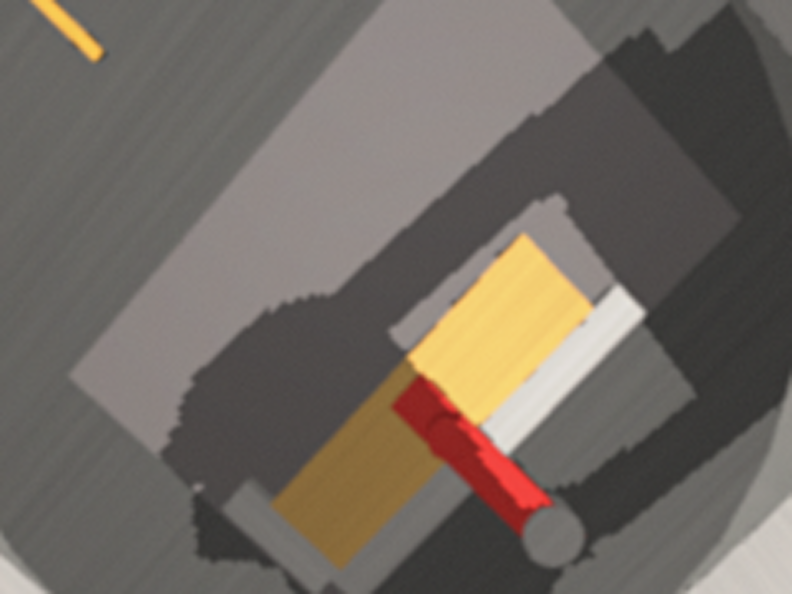

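The bar sits tight against both stops: its long edge lies along the light stop near (540,370) and its end meets the end stop near (300,540). It measures (0.3, 0.0) mm from nest, which is home. The red keeper at (470,450) is fully across, and the turntable is at its limit.

```bash
python3 -c "
from station import ctrl; print(ctrl.finish_job())"
```

```text
the job is handed in; nothing more can be done
None
```

The job is handed in: at the last look the brass bar sat home against both stops (within about 0.3 mm), the keeper was fully across, and the turntable was a quarter turn counter-clockwise at its limit, done by about 28.5 s.

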